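Feel for the ejector notch and raise the indicator lamp

TASK

Raise the amber lamp out of its socket so that a colleague can swap it: with a closed fingertip first touch the top of the brass end piece of the aluminium ejector rail, then feel along the top edge of the rail away from the brass to find the hidden notch, and gently press the red tongue inside the notch fully down. Finish while still holding the tongue down with the lamp raised. Do not touch the lamp or the brass droop knob, and leave the spare lamp, pawl, gear cover, screwdriver and grease jar where they are.

Things in the scene. Friction and masses are not known exactly. Their poses are not given: they have to be found in the camera images.
- panel: Fixed tan bakelite panel, level, 220 (x) by 440 (y) mm; origin under its centre on the tiles, deck 50 mm above the origin. Its x axis points away from the robot, z up. It stands in a different place and yaw each time.
- edge: The rigid ejector rail on the panel's near side, along its own y axis (parallel to the panel's y). Origin on the deck under the middle of the exposed aluminium strip, z up. The strip is 24 mm wide (x), its flat level top 26 mm above the origin, exposed from y = -100 to +100 mm except for one notch. Beyond lie the brass end piece (+y) and black housings (34 mm wide, top at 28 mm).
- rail_mid (a point): Middle of the exposed strip, at the height of its top, 26 mm above the deck. The strip has one notch, 48 mm long in y, open to both sides, with the red tongue in it; its centre is anywhere from y = -40 to +40 mm in the rail's frame. Where is not given: it must be felt (or seen).
- brass_end: Brass end piece of the rail, a fixed block 34 (x) by 50 (y) by 28 (z) mm; origin at the centre of its underside, on the deck, 125 mm along the rail's +y from the rail's origin. Its top is 2 mm higher than the strip's.
- release (a joint): How far the red tongue in the notch is pressed down, m: 0 at rest, 0.008 at its stop. The tongue is 22 mm wide (x), fills the notch's 48 mm, and at rest its flat top is 10 mm below the strip's top. A spring pushes it back up: about 0.8 N per mm, 7 N at the stop.
- lamp: The amber indicator lamp (34 mm across, 58 mm tall) in its socket, origin at the centre of its underside; its origin lies at x = +45, y = +30, z = 52 mm in the panel's frame at rest. It is linked to the tongue and rises 1.5 mm for each mm the tongue is pressed (12 mm in all, top then at 122 mm above the tiles). Not to be touched.
- droop_knob: Brass speed droop knob, 44 mm across, 25 mm tall, on the panel's deck at x = +40, y = -140 mm in the panel's frame; origin at the centre of its underside. Not to be touched.
- spare_lamp_mid (a point): Centre of the spare amber lamp, 34 mm across, 58 mm tall, standing loose on the tiles left (+y) of the panel; bystander.
- pawl_mid (a point): Centre of the steel ratchet pawl, about 110 mm long, 12 mm high, loose on the tiles to the right (-y) of the panel; bystander.
- gear_cover_mid (a point): Centre of the aged aluminium gear cover, round, 116 mm across, 36 mm high, loose on the tiles to the right of the panel; bystander.
- screwdriver_grip (a point): Handle of a screwdriver lying loose on the tiles left of the panel; bystander.
- grease_jar_mid (a point): Centre of a grease jar, 54 mm across, 60 mm tall, loose on the tiles left of the panel; bystander.

How it is judged:
On the way, in this order (a step that is already met when the one before it is completed fails the run):
1. a fingertip touches the brass end piece (contact force between the fingers and brass_end above 0.5 N), for 0.04 s.
2. a fingertip rests on the aluminium edge of the rail, off the brass and with the tongue not pressed (contact force between the fingers and edge above 1 N and contact force between the fingers and brass_end below 0.1 N and value of joint release below 0.0008 m), for 0.1 s.
3. the tongue in the notch is pressed down (value of joint release above 0.006 m), for 0.2 s.
At the end, for the whole second after the job is handed in: The tongue is held at least 6 of its 8 mm down by the fingers (more than 2 N), and the lamp stands at least 8 mm above its rest, still and untouched (value of joint release above 0.006 m and contact force between the fingers and edge above 2 N and z of lamp in the frame of panel above 0.06 m and contact force between the fingers and lamp below 0.1 N and linear speed of lamp below 0.01 m/s); the arm keeps its last pose, push and grip.
It fails at once if the lamp is touched (contact force between any of the fingers, the arm and lamp above 0.5 N).
It fails at once if the droop knob is touched (contact force between any of the fingers, the arm and droop_knob above 0.5 N).
It fails at once if the rail is pressed roughly (over 40 N) (contact force between any of the fingers, the arm and edge above 40 N).
It fails at once if a bystander is moved by more than 20 mm (distance of any of spare_lamp_mid, pawl_mid, gear_cover_mid, screwdriver_grip, grease_jar_mid from where it was at the start of the episode above 0.02 m).
It also fails if it takes over 51 s, if anything falls off the work surface, if the arm or the gripper's body presses on something with over 40 N, if the wrist force passes 120 N, or if a joint passes its speed limit or range.

ROBOT

A 6-joint arm with a two-finger parallel gripper is mounted at the origin on the work surface. World frame = base frame: x ahead of the robot, y to its left, z up, the work surface at z = 0. Lengths are in m, angles in rad, forces in N, time in s.
With the tool pointing down it reaches from about 0.3 to 0.95 m from the base axis. Payload 3.1 kg.
Tool frame: the origin (TCP) lies at the very end of the fingers, on their centre line; the grasp point (between the pads) lies 19 mm behind it (ctrl.pinch_z is the y of the grasp point in the tool frame, in m); y points along the fingers, z is the direction in which the jaws open and shut, and the axes are right-handed (so a half turn about y gives the same grasp; the last joint's range is limited). The gripper opens to 85 mm and grips with 20 to 120 N. Pads are 22 mm wide; open, the fingers measure 114 mm over their backs; the gripper's body (76 mm by 85 mm) begins 54 mm behind the grasp point. The pads swing forward as they close: fully open they stand 13 mm farther back than shut.
Start: joints at [1.259, 0.308, 1.634, -0, 1.2, -0.07], TCP at [0.15, 0.607, 0.231] pointing down, gripper open.
Joint ranges: [-3.06, 3.06], [-0.79, 1.96], [0.05, 2.63], [-1.19, 4.34], [0.05, 2.64], [-2.94, 2.94]. Speed limits (rad/s): [2.79, 2.79, 3.14, 3.14, 3.14, 3.14].

INTERFACE

Orientations are given as a 3x3 rotation matrix whose columns are the frame's x, y, z axes.
In Python, from station import ctrl gives the robot as it stands. The module is installed in compiled form; this text tells all that it offers.
- The arm moves only by the shell command python3 -m inch 'ROWS' [FORCE]. ROWS is JSON, a list of rows, each a list of 7 numbers: the turn, a rotation vector about the tool's x, y, z in degrees, then the shift along the tool's x, y, z in m, then the opening, from -1 (shut) to 1 (fully open), so that 0 is half open. A call has 1 to 20 rows; each row shifts and turns the commanded pose from where the row before left it, along the tool's axes as they then stand; what a row does not reach is not made up. A row lasts 1/12 s, in which the tool goes at most 41.7 mm and 7.16 degrees, less where a joint would pass 70% of its speed; a pose out of reach is approached as far as the arm can. A call is refused whole if a number of a shift passes 0.0417 or a number of a turn 7.16, either way. A call with a gripper value outside its range is refused whole. The fingers move at their own pace and stop on an object; FORCE is the grip in N (left out, the last holds). Time passes only in rows, so rows that do not move let the fingers close. It gives the time, the measured TCP pose, the force and the opening at its end, in the units of the state.
- ctrl.get_obs(): the state, without advancing time (a new reading comes with each control period).
- ctrl.grab_frame(name): name is "scene" or "top" or "wrist"; returns a dict with "color" (400x640x3 uint8, red, green, blue), "fx", "fy", "cx", "cy" (pixels), "origin" and "rotation" of the camera in the world. Camera axes: x right, y up, looking along -z (the intrinsics and any distortion apply to the point x, -y, -z); pixel columns grow to the right and rows downward; lengths in m; the calibration is good to about 2 mm. A picture is of the moment at which its call begins. There is no depth.
- ctrl.hand_in(): hands the job in, once; it reports no verdict.
Trained networks look in a picture, given as the dict that the camera call returned (one of the last four; its "shot" number tells which), for a name from the list of things; names that differ only in an ending like _2 or _b are one class to them, and where a whole thing is asked for, a point or a joint stands for the part that bears it (a point fixed in the world has none). Each returns a list of dicts, best first, with "score" (0 to 1); they miss things now and then, are a little off and sometimes report something else, mostly with a low value. They report only what shows in the picture. A call takes as long as a camera call.
- ctrl.look_for(picture, thing): "at" ([row, column] in pixels, amid what is visible of it).
- ctrl.pinpoint(picture, thing): "at" ([row, column] in pixels: a listed point, or the origin of a listed thing).
The state is a dict: "t": time; "qpos": joint angles; "dq": joint speeds; "tau": joint torques, N m; "eef_pos": TCP position; "tool_rot": TCP orientation; "ft_force": force on the tool from outside, world axes, zero at the start; "moment": the same for the moment, N m; "width": finger opening in m.
Only numpy, scipy, OpenCV 4.12 (cv2) and the standard library are available. Lean on these libraries where they do the work, as an engineer would, in place of code of your own. Each camera call takes 0.05 s, during which the arm holds its last target. There are 200 camera calls.

## Working session

There is one attempt and no reset: what is moved stays moved. The work goes in short steps, Python scripts to look and compute and a shell command to move; the robot and the scene stay as the last step left them, time stands still between calls to the robot, and variables do not carry over. Pictures are saved under pics/ and viewed, about 8 in all and at most 12, crops included, and the job is handed in when it is done.

```bash
mkdir -p pics; cat > h.py <<'E'
import numpy as np, cv2
from station import ctrl
def ray(f,at):
    r,c=at; d=np.array([(c-f["cx"])/f["fx"],-(r-f["cy"])/f["fy"],-1.])
    return np.array(f["origin"]),np.array(f["rotation"])@d
def onz(f,at,z):
    o,d=ray(f,at); return o+d*(z-o[2])/d[2]
def px(f,p):
    q=np.array(f["rotation"]).T@(np.array(p)-f["origin"]); return [f["cx"]+f["fx"]*q[0]/-q[2], f["cy"]+f["fy"]*-q[1]/-q[2]]
E
python3 - <<'E'
from h import *
np.set_printoptions(precision=4,suppress=True)
o=ctrl.get_obs(); print(o["t"],o["eef_pos"],o["tool_rot"],o["ft_force"],o["width"])
Z=dict(panel=0,edge=.05,rail_mid=.076,brass_end=.05,lamp=.052,droop_knob=.05,spare_lamp_mid=.029,pawl_mid=.006,gear_cover_mid=.018,screwdriver_grip=.01,grease_jar_mid=.03)
for n in("top","scene"):
    f=ctrl.grab_frame(n); cv2.imwrite(f"pics/{n}0.png",f["color"][:,:,::-1])
    print(n,[k for k in f], f["origin"],f["fx"])
    for t,z in Z.items():
        for r in ctrl.pinpoint(f,t)[:1]: print(t,round(r["score"],2),np.round(r["at"],1),onz(f,r["at"],z))
E
```

```text
0.0 [0.1494 0.606  0.23  ] [[ 0.9709 -0.0007  0.2394]
 [-0.2394 -0.0023  0.9709]
 [-0.0002 -1.     -0.0024]] [-0.2087  0.7668  0.5363] 0.08546669662836907
top ['color', 'fx', 'fy', 'cx', 'cy', 'origin', 'rotation', 'shot'] [0.3724 0.0561 1.2324] 386.7581246930704
panel 0.85 [189.7 331. ] [ 0.6021 -0.0207  0.    ]
edge 0.9 [204.9 335.5] [ 0.5453 -0.0321  0.05  ]
rail_mid 0.8 [201.2 333.9] [ 0.5527 -0.0252  0.076 ]
brass_end 0.76 [207.2 295.4] [0.5356 0.0916 0.05  ]
lamp 0.61 [171.7 317.9] [0.6488 0.0241 0.052 ]
droop_knob 0.56 [173.  374.6] [ 0.6492 -0.1543  0.05  ]
spare_lamp_mid 0.4 [197.5 236.2] [0.5653 0.2787 0.029 ]
pawl_mid 0.63 [209.4 433.4] [ 0.5437 -0.3511  0.006 ]
gear_cover_mid 0.94 [159.4 427.2] [ 0.706  -0.3323  0.018 ]
screwdriver_grip 0.7 [241.1 215.4] [0.429  0.3399 0.01  ]
grease_jar_mid 0.75 [167.6 217.8] [0.6601 0.3416 0.03  ]
scene ['color', 'fx', 'fy', 'cx', 'cy', 'origin', 'rotation', 'shot'] [ 1.3149 -0.277   0.6809] 412.1398253288274
panel 0.6 [249.  300.7] [ 0.5951 -0.0203  0.    ]
edge 0.62 [225. 288.] [ 0.553  -0.0346  0.05  ]
rail_mid 0.69 [212.1 292.4] [ 0.5412 -0.017   0.076 ]
brass_end 0.54 [208.  334.1] [0.5377 0.0983 0.05  ]
lamp 0.68 [241.2 323.5] [0.6476 0.0182 0.052 ]
droop_knob 0.72 [268.5 256.8] [ 0.6658 -0.1484  0.05  ]
spare_lamp_mid 0.51 [204.1 393.8] [0.565  0.2645 0.029 ]
pawl_mid 0.55 [275.4 158.8] [ 0.5467 -0.3484  0.006 ]
gear_cover_mid 0.72 [318.9 170.7] [ 0.6964 -0.3394  0.018 ]
screwdriver_grip 0.6 [180.3 393.5] [0.4375 0.3463 0.01  ]
```

```bash
python3 - <<'E'
import cv2
i=cv2.imread("pics/top0.png")[130:260,200:460]; cv2.imwrite("pics/topc.png",cv2.resize(i,None,fx=3,fy=3,interpolation=cv2.INTER_CUBIC))
i=cv2.imread("pics/scene0.png")[170:310,210:420]; cv2.imwrite("pics/scenec.png",cv2.resize(i,None,fx=3.8,fy=3.8,interpolation=cv2.INTER_CUBIC))
E
```

```text
(no output)
```

View pics/topc.png

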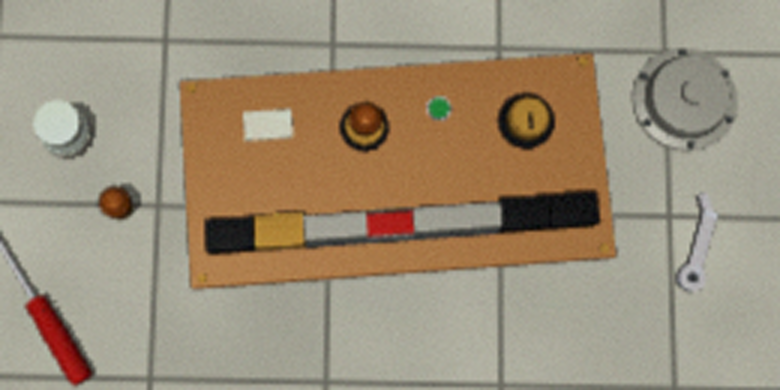

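View pics/scenec.png

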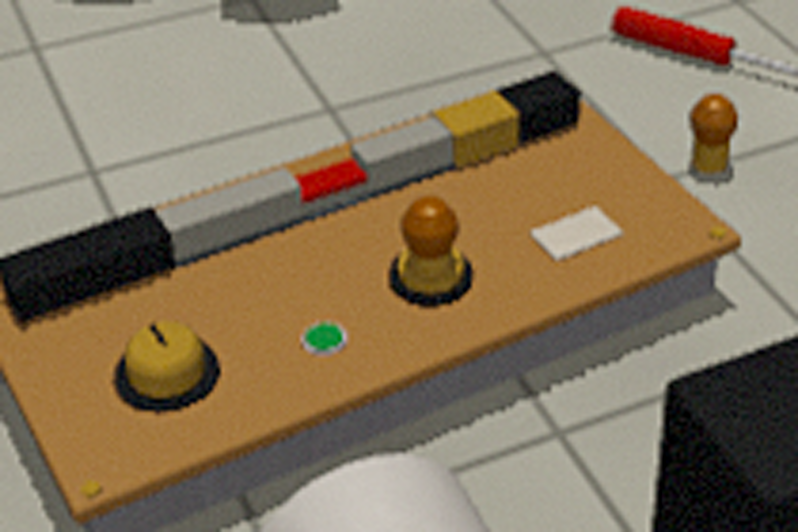

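The top view (crop x3, offset row 130, column 200) shows the rail running from left to right. The brass is at crop (279,230), the red tongue at (390,222) and the lamp at (365,120). I'll turn these into positions by segmenting the colours.

```bash
python3 - <<'E'
from h import *
np.set_printoptions(precision=4,suppress=True)
f=ctrl.grab_frame("top")
h=cv2.cvtColor(f["color"],cv2.COLOR_RGB2HSV).astype(int)
w=np.zeros(h.shape[:2],bool); w[195:216,265:402]=1
red=w&((h[...,0]<6)|(h[...,0]>172))&(h[...,1]>170)
yel=w&(h[...,0]>16)&(h[...,0]<28)&(h[...,1]>120)
gr=w&(h[...,1]<50)&(h[...,2]>130)
for n,m,z in(("red",red,.066),("brass",yel,.078),("grey",gr,.076)):
    k,l,s,c=cv2.connectedComponentsWithStats(m.astype(np.uint8))
    for i in range(1,k):
        if s[i,4]>40:
            cc=c[i]; print(n,s[i],cc[::-1],onz(f,cc[::-1],z))
            if n!="x":
                x0,x1=s[i,0],s[i,0]+s[i,2]
                print("  ends",onz(f,(cc[1],x0-.5),z)[:2],onz(f,(cc[1],x1-.5),z)[:2])
# panel corners from the crop
for c in((181,82),(593,55),(615,256),(192,288)):
    print("corner",onz(f,(130+(c[1]-1)/3,200+(c[0]-1)/3),.05))
E
```

```text
red [323 200  15   9 104] [204.0192 329.7885] [ 0.5453 -0.0134  0.066 ]
  ends [0.5449 0.0089] [ 0.5458 -0.037 ]
brass [284 200  18  14 201] [206.5871 292.2786] [0.5334 0.1002 0.078 ]
  ends [0.5328 0.1266] [0.534  0.0725]
grey [338 198  29   9 212] [201.8868 351.8396] [ 0.5518 -0.0796  0.076 ]
  ends [ 0.5509 -0.0361] [ 0.5527 -0.1242]
grey [301 201  21   9 150] [204.7733 311.34  ] [0.5404 0.043  0.076 ]
  ends [0.5397 0.0757] [0.541  0.0122]
corner [0.6925 0.207  0.05  ]
corner [ 0.7324 -0.2276  0.05  ]
corner [ 0.5182 -0.2464  0.05  ]
corner [0.4767 0.1869 0.05  ]
```

```bash
python3 -m inch '[[0,-6.43,0,0,0,0,-1],[0,-6.43,0,0,0,0,-1],[0,-6.43,0,0,0,0,-1],[0,0,0,0.0209,0,-0.0338,-1],[0,0,0,0.0209,0,-0.0338,-1],[0,0,0,0.0209,0,-0.0338,-1],[0,0,0,0.0209,0,-0.0338,-1],[0,0,0,0.0209,0,-0.0338,-1],[0,0,0,0.0209,0,-0.0338,-1],[0,0,0,0.0209,0,-0.0338,-1],[0,0,0,0.0209,0,-0.0338,-1],[0,0,0,0.0209,0,-0.0338,-1],[0,0,0,0.0209,0,-0.0338,-1],[0,0,0,0.0209,0,-0.0338,-1],[0,0,0,0.0209,0,-0.0338,-1],[0,0,0,0.0209,0,-0.0338,-1],[0,0,0,0.0209,0,-0.0338,-1],[0,0,0,0.0209,0,-0.0338,-1],[0,0,0,0.0209,0,-0.0338,-1],[0,0,0,0,0,0,-1]]' 30
python3 - <<'E'
from h import *
np.set_printoptions(precision=4,suppress=True)
o=ctrl.get_obs(); print(o["t"],o["eef_pos"],o["tool_rot"],o["ft_force"],o["width"])
f=ctrl.grab_frame("wrist"); cv2.imwrite("pics/w0.png",f["color"][:,:,::-1])
print([np.round(px(f,p),0) for p in((.534,.1,.078),(.5455,-.0135,.066),o["eef_pos"])])
for t,z in dict(brass_end=.05,rail_mid=.076,edge=.05,release=.066).items():
    for r in ctrl.pinpoint(f,t)[:1]: print(t,round(r["score"],2),np.round(r["at"],1),onz(f,r["at"],z))
E
```

```text
t: 2.92
eef_pos: [0.5382, 0.0946, 0.232]
tool_rot: [[0.996, 0.005, -0.089], [0.089, -0.003, 0.996], [0.005, -1.0, -0.003]]
ft_force: [0.7, 0.1, 0.3]
width: -0.0001
2.9167 [0.5382 0.0946 0.232 ] [[ 0.996   0.0048 -0.0892]
 [ 0.0892 -0.003   0.996 ]
 [ 0.0045 -1.     -0.0035]] [0.6675 0.1365 0.3463] -0.00014569462740879823
[array([320., 176.]), array([216., 174.]), array([315., 252.])]
brass_end 0.85 [169.1 319. ] [0.5336 0.0988 0.05  ]
rail_mid 0.63 [177.9 203.2] [ 0.5482 -0.0243  0.076 ]
edge 0.85 [169.6 213.8] [ 0.5451 -0.0215  0.05  ]Traceback (most recent call last):
  File "<stdin>", line 7, in <module>
ValueError: it knows: brass_end, droop_knob, edge, gear_cover_mid, grease_jar_mid, lamp, panel, pawl_mid, rail_mid, screwdriver_grip, spare_lamp_mid
```

View pics/w0.png

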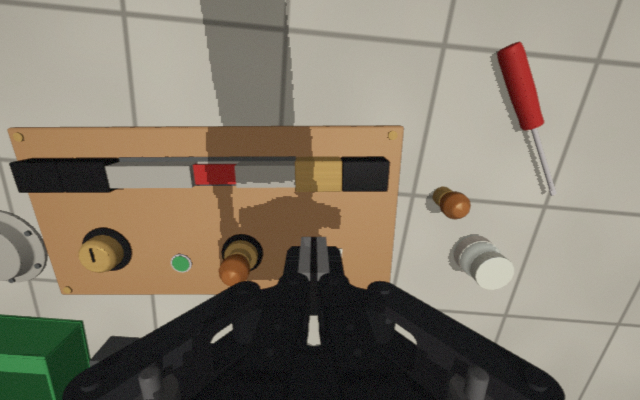

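The wrist view matches the projections: brass seen at (319,174), predicted (320,176), and tongue at (215,174), predicted (216,174). Next I'll descend over the brass.

```bash
python3 -m inch '[[0,0,0,-0.0037,0.03,0.0058,-1],[0,0,0,0,0.036,0,-1],[0,0,0,0,0.036,0,-1],[0,0,0,0,0.036,0,-1],[0,0,0,0,0,0,-1],[0,0,0,0,0,0,-1],[0,0,0,0,0,0,-1]]'
```

```text
t: 3.7
eef_pos: [0.5305, 0.1067, 0.095]
tool_rot: [[0.995, 0.002, -0.096], [0.096, 0.0, 0.995], [0.002, -1.0, 0.0]]
ft_force: [-0.0, -0.1, 0.9]
width: -0.0003
```

```bash
python3 -m inch '[[0,0,0,0.0029,0.006,-0.007,-1],[0,0,0,0,0.006,0,-1],[0,0,0,0,0,0,-1],[0,0,0,0,0.001,0,-1],[0,0,0,0,0.001,0,-1],[0,0,0,0,0,0,-1]]'; python3 -m inch '[[0,0,0,0,0.001,0,-1],[0,0,0,0,0,0,-1],[0,0,0,0,0.001,0,-1],[0,0,0,0,0,0,-1]]'
```

```text
t: 4.2
eef_pos: [0.5332, 0.0988, 0.0795]
tool_rot: [[0.996, 0.0, -0.094], [0.094, 0.0, 0.996], [0.0, -1.0, 0.0]]
ft_force: [-0.3, 0.2, -0.8]
width: -0.0004
t: 4.53
eef_pos: [0.5332, 0.0989, 0.0781]
tool_rot: [[0.995, -0.0, -0.095], [0.095, -0.0, 0.995], [-0.0, -1.0, -0.0]]
ft_force: [-2.2, -0.1, 5.5]
width: -0.0002
```

```bash
python3 -m inch '[[0,0,0,0,0,0,-1],[0,0,0,0,-0.008,0,-1],[0,0,0,0,0,-0.019,-1],[0,0,0,0,0,-0.019,-1],[0,0,0,0,0,-0.019,-1],[0,0,0,0,0,0,-1],[0,0,0,0,0,0,-1],[0,0,0,0,0.006,0,-1],[0,0,0,0,0,0,-1],[0,0,0,0,0,0,-1]]'; python3 -m inch '[[0,0,0,0,0.001,0,-1],[0,0,0,0,0,0,-1],[0,0,0,0,0.001,0,-1],[0,0,0,0,0,0,-1]]'
```

```text
t: 5.37
eef_pos: [0.5378, 0.0429, 0.0786]
tool_rot: [[0.995, -0.001, -0.096], [0.096, 0.0, 0.995], [-0.001, -1.0, 0.0]]
ft_force: [0.2, -0.2, -0.5]
width: 0.0003
t: 5.7
eef_pos: [0.5384, 0.0423, 0.0771]
tool_rot: [[0.995, -0.0, -0.095], [0.095, -0.0, 0.995], [-0.0, -1.0, 0.0]]
ft_force: [-0.0, 0.6, 0.5]
width: -0.0003
```

```bash
python3 -m inch '[[0,0,0,0.001,0.001,0,-1],[0,0,0,0,0,0,-1],[0,0,0,0,0,0,-1]]';  python3 -m inch '[[0,0,0,0,0.001,0,-1],[0,0,0,0,0,0,-1],[0,0,0,0,0,0,-1],[0,0,0,0,0,0,-1]]'
```

```text
t: 5.95
eef_pos: [0.5396, 0.0422, 0.0763]
tool_rot: [[0.996, 0.0, -0.095], [0.095, -0.0, 0.996], [0.0, -1.0, -0.0]]
ft_force: [-0.3, 0.4, 1.4]
width: 0.0003
t: 6.28
eef_pos: [0.5397, 0.0422, 0.076]
tool_rot: [[0.996, 0.0, -0.095], [0.095, -0.0, 0.996], [0.0, -1.0, -0.0]]
ft_force: [-1.9, -0.2, 6.4]
width: 0.0
```

```bash
python3 -m inch '[[0,0,0,0,0,-0.004,-1],[0,0,0,0,0,-0.004,-1],[0,0,0,0,0,-0.004,-1],[0,0,0,0,0,-0.004,-1],[0,0,0,0,0,-0.004,-1],[0,0,0,0,0,-0.004,-1],[0,0,0,0,0,-0.004,-1],[0,0,0,0,0,-0.004,-1],[0,0,0,0,0,0,-1]]'; python3 -m inch '[[0,0,0,0,0,-0.004,-1],[0,0,0,0,0,-0.004,-1],[0,0,0,0,0,-0.004,-1],[0,0,0,0,0,0,-1]]';python3 -m inch '[[0,0,0,0,0,-0.004,-1],[0,0,0,0,0,-0.004,-1],[0,0,0,0,0,0,-1]]'; python3 -m inch '[[0,0,0,0,0,-0.004,-1],[0,0,0,0,0,0,-1],[0,0,0,0,0,0,-1]]'
```

```text
t: 7.03
eef_pos: [0.5436, 0.01, 0.076]
tool_rot: [[0.996, 0.002, -0.094], [0.094, 0.001, 0.996], [0.002, -1.0, 0.0]]
ft_force: [0.2, 1.7, 5.1]
width: 0.0001
t: 7.37
eef_pos: [0.5433, -0.0028, 0.0747]
tool_rot: [[0.996, -0.001, -0.094], [0.094, -0.001, 0.996], [-0.001, -1.0, -0.001]]
ft_force: [-1.1, 0.3, -0.1]
width: -0.0001
t: 7.62
eef_pos: [0.5443, -0.0104, 0.075]
tool_rot: [[0.996, -0.0, -0.094], [0.094, -0.0, 0.996], [-0.0, -1.0, -0.0]]
ft_force: [0.2, 0.8, -0.6]
width: -0.0001
t: 7.87
eef_pos: [0.5449, -0.0137, 0.0753]
tool_rot: [[0.996, -0.0, -0.094], [0.094, -0.0, 0.996], [-0.0, -1.0, -0.0]]
ft_force: [0.2, 0.1, -0.9]
width: 0.0001
```

The force dropped to zero and the tip sank at y ≈ 0, so the notch has been felt and the tip is over its centre. Now I'll press gently.

```bash
python3 -m inch '[[0,0,0,0,0.003,0,-1],[0,0,0,0,0.003,0,-1],[0,0,0,0,0.002,0,-1],[0,0,0,0,0,0,-1]]'; python3 -m inch '[[0,0,0,0,0.001,0,-1],[0,0,0,0,0.001,0,-1],[0,0,0,0,0.001,0,-1],[0,0,0,0,0.001,0,-1],[0,0,0,0,0,0,-1]]';python3 -m inch '[[0,0,0,0,0.001,0,-1],[0,0,0,0,0.001,0,-1],[0,0,0,0,0.001,0,-1],[0,0,0,0,0,0,-1],[0,0,0,0,0,0,-1]]'
```

```text
t: 8.2
eef_pos: [0.5442, -0.0134, 0.0665]
tool_rot: [[0.995, -0.001, -0.095], [0.095, 0.0, 0.995], [-0.001, -1.0, 0.0]]
ft_force: [-0.9, -0.5, 0.5]
width: -0.0001
t: 8.62
eef_pos: [0.5448, -0.0134, 0.0633]
tool_rot: [[0.996, -0.0, -0.095], [0.095, 0.0, 0.996], [-0.0, -1.0, 0.0]]
ft_force: [-0.4, 0.3, 3.2]
width: 0.0
t: 9.03
eef_pos: [0.5448, -0.0135, 0.0604]
tool_rot: [[0.996, -0.0, -0.095], [0.095, 0.0, 0.996], [-0.0, -1.0, 0.0]]
ft_force: [-2.1, 0.7, 4.6]
width: 0.0001
```

```bash
python3 -m inch '[[0,0,0,0,0.001,0,-1],[0,0,0,0,0.001,0,-1],[0,0,0,0,0,0,-1],[0,0,0,0,0,0,-1]]'; python3 -m inch '[[0,0,0,0,0.001,0,-1],[0,0,0,0,0,0,-1],[0,0,0,0,0,0,-1],[0,0,0,0,0,0,-1]]';python3 -m inch '[[0,0,0,0,0.0007,0,-1],[0,0,0,0,0,0,-1],[0,0,0,0,0,0,-1],[0,0,0,0,0,0,-1],[0,0,0,0,0,0,-1]]'
```

```text
t: 9.37
eef_pos: [0.5448, -0.0134, 0.0586]
tool_rot: [[0.996, -0.0, -0.095], [0.095, 0.0, 0.996], [-0.0, -1.0, 0.0]]
ft_force: [-3.8, 1.5, 6.5]
width: -0.0001
t: 9.7
eef_pos: [0.5448, -0.0134, 0.058]
tool_rot: [[0.996, -0.0, -0.095], [0.095, 0.0, 0.996], [-0.0, -1.0, 0.0]]
ft_force: [-3.6, 1.2, 8.3]
width: 0.0
t: 10.12
eef_pos: [0.5449, -0.0134, 0.058]
tool_rot: [[0.996, -0.001, -0.095], [0.095, 0.0, 0.996], [-0.001, -1.0, 0.0]]
ft_force: [-5.1, 1.2, 12.0]
width: 0.0002
```

The height has stopped at 0.058 and the force is rising, so the tongue is on its stop. I'll check the lamp by camera.

```bash
python3 - <<'E'
from h import *
f=ctrl.grab_frame("scene"); i=f["color"][:,:,::-1]; print(ctrl.pinpoint(f,"lamp")[:1])
a=cv2.imread("pics/scene0.png"); c=[cv2.resize(x[150:310,210:420],(399,304),interpolation=cv2.INTER_CUBIC) for x in(a,i)]
cv2.imwrite("pics/cmp.png",np.hstack(c)); print(ctrl.get_obs()["ft_force"],ctrl.get_obs()["t"])
E
```

```text
[{'at': [238.4, 323.8], 'score': 0.72}]
[-5.12037885  1.43336419 12.47008759] 10.2167
```

View pics/cmp.png

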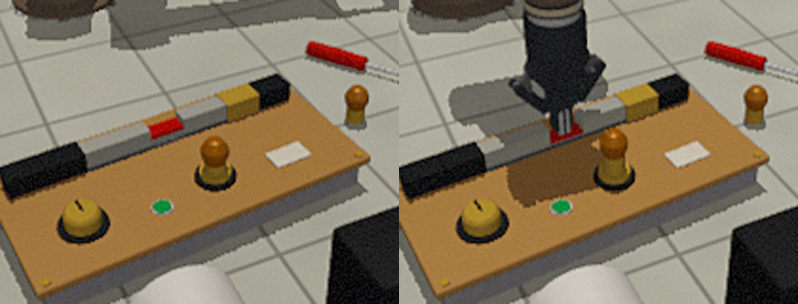

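The before and after crops show the fingertip on the red tongue at (565,130). The lamp top has risen from row 137 to about row 128, nothing touches the lamp, and the other things visible in the crop are where they were.

```bash
python3 -c "
from station import ctrl
print(ctrl.hand_in()); o=ctrl.get_obs(); print(o['t'],o['eef_pos'],o['ft_force'])"
```

```text
the job is handed in; nothing more can be done
None
the job is handed in; nothing more can be done
```

I handed the job in with the closed fingertip holding the red tongue down and the lamp raised; `hand_in` gave no verdict.

- **Steps:** The fingertip touched the brass top with about 5.5 N, then rested on the aluminium strip with about 6 N. It slid along the strip until the force vanished at the notch, then pressed the tongue to its stop.
- **Final hold:** The TCP was at z = 0.058 m, which is 8 mm of tongue travel. The push was about 12 N, below the 40 N limit. There was also a steady sideways force of about 5 N.
- **Lamp and scene:** The scene picture showed the lamp clearly raised and clear of the gripper. The droop knob, spare lamp and screwdriver were where they had been. The pawl, gear cover and grease jar were outside that last crop and I did not check them again; the arm crossed the bystanders at 0.23 m height.
- **Disagreements:** The lamp pinpoint moved only about 3 pixels up (row 241 to 238), a weaker sign than the picture. I judged the tongue's travel from the TCP height, as it could not be measured directly. No check failed.

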